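# Set the travel stop of a binding biscuit-case hatch

### The arm

A 6-joint arm with a two-finger parallel gripper is mounted at the origin on a cart in front of the work surface, level with it; the furniture and walls round the work are solid. World frame = base frame: x ahead of the robot, y to its left, z up, the work surface at z = 0. Lengths are in m, angles in rad, forces in N, time in s.
With the tool pointing down it reaches from about 0.275 to 0.725 m from the base axis. Payload 15.9 kg.
Tool frame: the origin (TCP) lies on the centre line of the jaws, within the pads' length; the fingertips stand robot.finger_overhang ahead of it and the grasp point (between the pads) lies 3 mm ahead of it (robot.finger_overhang is the distance from the TCP to the fingertips, in m); z points along the fingers, y is the line along which they close (so a half turn about z gives the same grasp; the last joint's range is limited). The gripper opens to 85 mm and grips with 20 to 120 N. Pads are 22 mm wide; open, the fingers measure 114 mm over their backs; the gripper's body (76 mm by 85 mm) begins 54 mm behind the grasp point. The pads swing forward as they close: fully open they stand 13 mm farther back than shut.
Start: joints at [1.239, 0.213, -0.034, 1.323, 0, 1.571], TCP at [0.163, 0.473, 0.253] pointing down, gripper open.
Joint ranges: [-2.98, 2.98], [-0.74, 1.72], [-1.14, 1.35], [-2.1, 2.04], [-1.57, 1.44], [-3.14, 3.14]. Speed limits (rad/s): [1.89, 1.89, 2.39, 2.57, 3.14, 3.14].

### API

Orientations are given as a unit quaternion [x, y, z, w].
In Python, from station import robot, camera, camera_model, job gives the robot as it stands.
- The arm moves only by the tool servo_tool, never from a script. Its argument "increments" is a list of rows, each a list of 7 numbers: the turn, a rotation vector about the tool's x, y, z in rad, then the shift along the tool's x, y, z in mm, then the finger opening in mm, from 0 to 85.4. In form: [[wx, wy, wz, tx, ty, tz, jaw], ...]. A call has 1 to 20 rows; each row shifts and turns the commanded pose from where the row before left it, along the tool's axes as they then stand; what a row does not reach is not made up. A row lasts 1/10 s, in which the tool goes at most 50 mm and 8.59 degrees, less where a joint would pass 70% of its speed; a pose out of reach is approached as far as the arm can. A call is refused whole if a number of a shift passes 50 or a number of a turn 0.15, either way. A call with a gripper value outside its range is refused whole. The fingers move at their own pace and stop on an object; "newtons" is the grip in N (left out, the last holds). Time passes only in rows, so rows that do not move let the fingers close. It gives the time, the measured TCP pose, the force, the opening and the grip force at its end, in the units of the state.
- robot.read_state(): the state, without advancing time (a new reading comes with each control period).
- camera(name): name is "scene" or "top" or "wrist"; returns the picture (420x560x3 uint8, blue, green, red); there is no depth.
- camera_model(name): a dict with "vertical_fov" (degrees; the focal length in pixels is half the picture's height over the tangent of half this angle, whatever the lens; pixels are square), "cx", "cy" (the principal point, pixels), "rvec" (rotation vector, rad) and "tvec" (3), from world to camera coordinates, as OpenCV has them. Camera axes: x right, y down, z forward; pixel columns grow to the right and rows downward; lengths in m; the calibration is good to about 2 mm. The wrist camera is an equidistant fisheye: a pixel r from the principal point sees the ray r / f radians off the axis. A picture is of the moment at which its call begins: read the wrist's pose just before it. camera_model takes no time and is no camera call; for the wrist camera it gives the pose at the moment of the call.
- job.sign_off(): hands the job in; it is judged then, once.
The state is a dict: "time": time; "q": joint angles; "joint_velocities": joint speeds; "joint_torque": joint torques, N m; "position": TCP position; "orientation": TCP orientation; "ft_force": force on the tool from outside, world axes, zero at the start; "ft_torque": the same for the moment, N m; "gripper_width": opening from 0.0 (shut) to 1.0 (fully open); "grasp_force": force on a finger pad.
Only numpy, scipy, OpenCV 4.12 (cv2) and the standard library are available. Lean on these libraries where they do the work, as an engineer would, in place of code of your own. Each camera call takes 0.05 s, during which the arm holds its last target. There are 200 camera calls.

### The job

The sliding hatch of the biscuit case binds somewhere along its track. Slide it gently to the left until you clearly feel it start to bind, without forcing it into the tight spot, then draw it back about 2 cm from there so that it runs free. Leave it there and bring the small travel stop on the front rail up against the hatch's left edge without shoving the hatch, then let go; leave everything round the case where it stands.

Things in the scene. Friction and masses are not known exactly. Their poses are not given: they have to be found in the camera images.
- case: Biscuit case, fixed: pale wooden box 130 (x) x 340 (y) x 70 mm high, an aluminium rail on each long wall, thin outer lip up to 82 mm. Origin: centre of its underside; +y is the hatch's closing direction (robot's left), -x its front. A fixed panel covers its right half. In the left half of the track is a tight spot, elsewhere each time, unseen: it must be felt.
- hatch_panel (a joint): Hatch slide, m: 0 = fully open (right), grows along case +y to 0.145; its left edge is at case y = value. Steady drag about 2 N, stays where left. Tight spot first touched between 0.05 and 0.11; from there 0.9 N more per mm, springing back. A clear bind is 3 mm in or more (3 N over the drag); over 13 mm in (12 N over the drag) is forcing.
- hatch_grip (a point): Grip point of the hatch's handle: upright plain steel bar, 14 mm thick (x), 50 mm long (y), on the middle of the brown wooden hatch (108 x 150 x 6 mm, aluminium strip on its left edge). Bar top 10 mm above this point, 115 mm above the counter; foot plate's surface 21 mm below the point. Left edge 75 mm along +y from here. Axes as the case's.
- hatch_edge (a point): Point on the left edge face of the hatch, near its front corner, mid-thickness; axes as the case's.
- stop_shoe (a joint): Travel stop's slide, m: 0 = left end of the front rail, grows as it moves right (case -y) toward the hatch, to 0.13. Steady drag about 1.5 N, stays where left. At value s its stop face is at case y = 0.14 - s: the gap to the hatch's edge is 0.14 - s - hatch value.
- stop_grip (a point): Grip point of the travel stop: plain upright steel block, 14 mm thick (x), 24 mm long (y), on a flat aluminium shoe (34 x 26 x 10 mm) on the front rail. Block top 10 mm above this point, shoe surface 22 mm below it. The stop face is 13 mm along the case's -y from here. Axes as the case's.
- stop_face (a point): Point on the right face of the stop's shoe that meets the hatch's edge; axes as the case's.
- cup: White porcelain coffee cup, 73 mm wide, 61 mm high, to the right of the case; leave it alone. Origin at the centre of its underside.
- glass: Thick tumbler of water, 75 mm wide, 111 mm high, behind the case; leave it alone. Origin at the centre of its underside.
- spoon_tin: Grey tin with wooden stirrers, 67 mm wide, 142 mm high, in front of the case; leave it alone. Origin at the centre of its underside.

How it is judged:
On the way, in this order (a step that is already met when the one before it is completed fails the run):
1. the hatch has been slid left until it clearly binds (at least 2.5 mm into the tight spot) (y of tight_spot in the frame of hatch_edge below -0.0025 m), for 0.1 s.
2. the hatch is drawn back to run free, 8 to 30 mm clear of the tight spot, while the stop has not yet been brought up (y of tight_spot in the frame of hatch_edge between 0.008 and 0.03 m and y of stop_face in the frame of hatch_edge above 0.005 m), for 0.2 s.
At the end, for the whole second after the job is handed in: The hatch rests with its left edge 8 to 30 mm short of the point where it first touches the tight spot, and the travel stop's face stands against that edge (gap under 3 mm); both are at rest and let go (y of tight_spot in the frame of hatch_edge between 0.008 and 0.03 m and y of stop_face in the frame of hatch_edge between -0.002 and 0.003 m and velocity of joint hatch_panel between -0.005 and 0.005 m/s).
It fails at once if the hatch is forced more than 13 mm into the tight spot (about 14 N on the handle) (y of tight_spot in the frame of hatch_edge below -0.013 m).
It fails at once if the cup, the glass or the tin is moved more than 2 cm (distance of any of cup, glass, spoon_tin from where it was at the start of the episode above 0.02 m).
It also fails if it takes over 72 s, if anything falls off the work surface, if the arm or the gripper's body presses on something with over 40 N, if the wrist force passes 120 N, or if a joint passes its speed limit or range.

## Working session

There is one attempt and no reset: what is moved stays moved. The work goes in short steps, Python scripts to look and compute and a tool call to move; the robot and the scene stay as the last step left them, time stands still between calls to the robot, and variables do not carry over. Pictures are saved under pics/ and viewed, at most 10 in all, crops included, and the job is handed in when it is done.

Besides the shell and the picture viewer there is one more tool, called as name(argument=value, ...), one argument or row to a line, values as JSON. servo_tool: Moves the arm, as the interface text tells. Its arguments: {"type":"object","properties":{"increments":{"type":"array"},"newtons":{"type":"number"}},"required":["increments"]}

```bash
mkdir -p pics; ls; python3 - <<'E'
from station import robot,camera,camera_model
import cv2,numpy as np
s=robot.read_state();print(s,robot.finger_overhang)
a=camera("scene");b=camera("top")
cv2.imwrite("pics/s0.png",a);cv2.imwrite("pics/t0.png",b)
for n in("scene","top","wrist"):print(n,camera_model(n))
E
```

```text
pics
{'time': 0.0, 'q': array([ 1.23897044e+00,  2.13389666e-01, -3.50200860e-02,  1.32351189e+00,
        4.68630881e-05,  1.57082870e+00]), 'joint_velocities': array([ 8.53999965e-04,  1.54263954e-03, -6.06800005e-04,  7.83764513e-04,
       -1.06784652e-03,  4.87133521e-05]), 'joint_torque': array([-1.57612183e-03, -6.86158276e+01,  4.87124097e+01,  1.71505439e-02,
       -2.54902052e-04,  9.11914555e-06]), 'position': array([0.16277302, 0.47244201, 0.25281489]), 'orientation': array([ 1.65168758e-01,  9.86265159e-01, -5.51064246e-04, -1.16025504e-04]), 'ft_force': array([ 0.20095673,  0.07706887, -0.24157576]), 'ft_torque': array([ 0.0202932 ,  0.01732938, -0.03404715]), 'grasp_force': 0.0, 'gripper_width': 1.0022419321806484} 0.022
scene {'vertical_fov': 47.52912226151124, 'cx': 278.28725722024916, 'cy': 206.4963026211594, 'rvec': array([ 2.11004864, -0.70185698,  0.35814381]), 'tvec': array([-0.54653369,  0.19168827,  0.78146348])}
top {'vertical_fov': 45.862414283025515, 'cx': 275.02708195402033, 'cy': 207.4256454182099, 'rvec': array([ 2.16386662, -2.14522098,  0.11605413]), 'tvec': array([-0.1705002 ,  0.58087076,  1.21827245])}
wrist {'vertical_fov': 65.70646984690485, 'cx': 279.2212408678333, 'cy': 200.82853337668698, 'rvec': array([-2.34457833, -1.67409893, -0.25703467]), 'tvec': array([-0.50040895, -0.03961162,  0.38006582])}
```

View pics/s0.png

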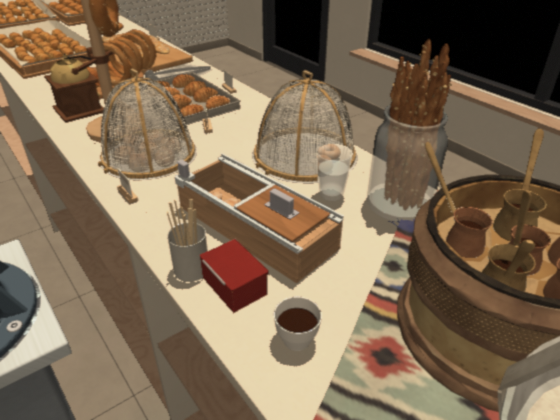

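View pics/t0.png

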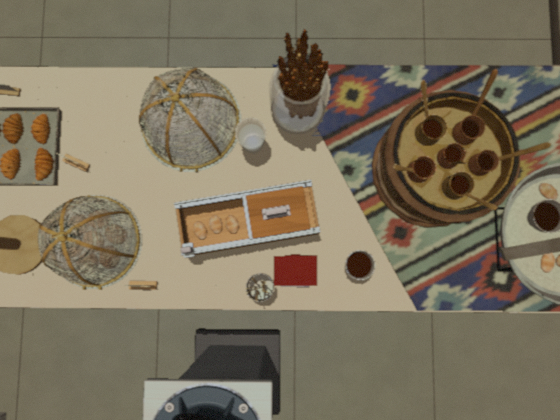

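The scene view shows the handle at about (283,203) and the stop at about (184,170). The top view has the handle at about (276,212), the stop at about (187,248), the tin at (261,289), and a red box at (296,270). I'll enlarge the handle and stop to get exact pixels.

```bash
python3 - <<'E'
import cv2,numpy as np
a=cv2.imread("pics/s0.png");b=cv2.imread("pics/t0.png")
c=lambda i,x,y,w,h,k:cv2.resize(i[y:y+h,x:x+w],None,fx=k,fy=k,interpolation=cv2.INTER_NEAREST)
top=c(b,165,170,160,100,5)
s=np.hstack([c(a,255,178,57,28+22,7),c(a,165,150,57,50,7)])[:, :798]
s=cv2.copyMakeBorder(s,0,0,0,800-s.shape[1],cv2.BORDER_CONSTANT)
cv2.imwrite("pics/c1.png",cv2.resize(top,(800,500)));cv2.imwrite("pics/c2.png",s)
E
```

```text
(no output)
```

View pics/c1.png

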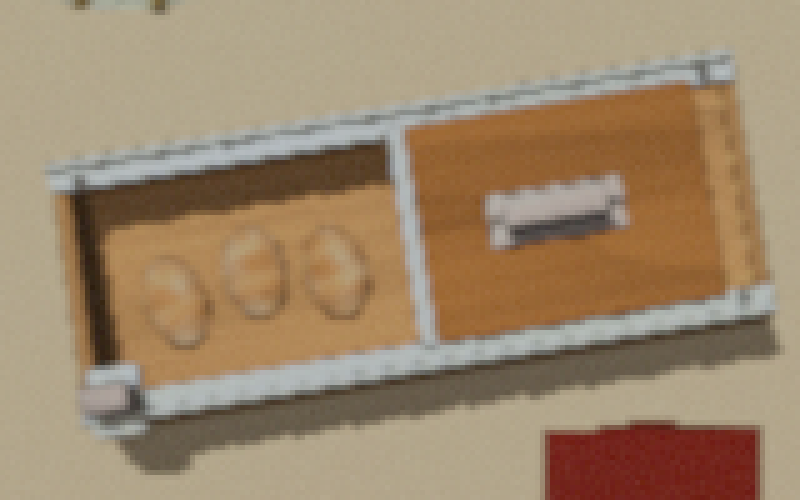

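View pics/c2.png

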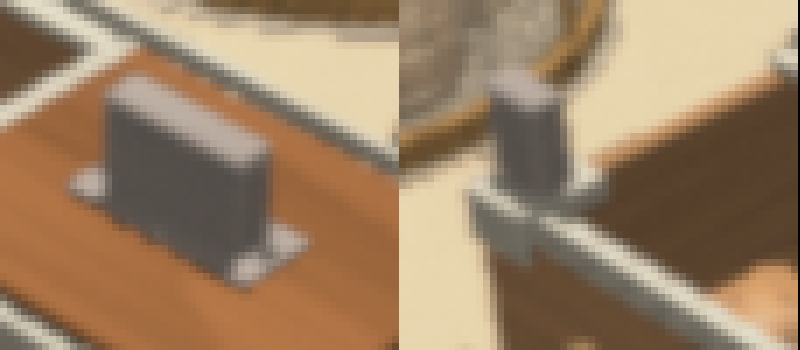

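c1 shows the handle's bar top centred near crop (555,201), the stop's block top near (103,398), and the back lip running from (45,170) to (733,55). c2 shows the handle's top centre at (188,120) and the stop's at (128,88) in its own crop.

```bash
cat >h.py <<'E'
import numpy as np,cv2
from station import camera_model
def ray(n,p,m=None):
    m=m or camera_model(n);R=cv2.Rodrigues(m["rvec"])[0];f=210/np.tan(np.radians(m["vertical_fov"])/2)
    v=(np.array(p,float)-[m["cx"],m["cy"]])/f
    if n=="wrist":
        r=np.linalg.norm(v);d=np.array([*(v/max(r,1e-9)*np.sin(r)),np.cos(r)])
    else: d=np.array([*v,1]);d/=np.linalg.norm(d)
    return -R.T@m["tvec"],R.T@d
def tri(r1,r2):
    A=0;b=0
    for o,d in(r1,r2):
        P=np.eye(3)-np.outer(d,d);A=A+P;b=b+P@o
    x=np.linalg.solve(A,b);return x,[np.linalg.norm((np.eye(3)-np.outer(d,d))@(x-o)) for o,d in(r1,r2)]
def onz(r,z): o,d=r;return o+d*(z-o[2])/d[2]
E
python3 - <<'E'
from h import *
T=lambda x,y:ray("top",(165+x/5-.5,170+y/5-.5))
S=lambda x,y,ox,oy:ray("scene",(ox+x/7-.5,oy+y/7-.5))
print("handle",tri(T(555,201),S(188,120,255,178)),onz(T(555,201),.115))
print("stop",tri(T(103,398),S(128,88,165,150)))
bl,br,fr=[onz(T(*p),.082) for p in((45,170),(733,55),(775,312))]
d=bl-br;print(bl,br,fr,np.linalg.norm(d),"yaw",np.degrees(np.arctan2(-d[0],d[1])))
hl,hr=[onz(T(*p),.115) for p in((488,197),(620,178))];d=hl-hr;print(np.degrees(np.arctan2(-d[0],d[1])))
d=onz(T(395,130),.082)-onz(T(432,345),.082);print(np.degrees(np.arctan2(d[1],d[0])))
print("tin",onz(ray("top",(261,290)),.14),"glass",onz(ray("top",(252,137)),.11))
from station import robot
from scipy.spatial.transform import Rotation as R
print(R.from_quat(robot.read_state()["orientation"]).as_matrix().round(3))
E
```

```text
handle (array([ 0.56620038, -0.16694868,  0.11499406]), [np.float64(0.0012065494106564794), np.float64(0.0012065494106561526)]) [ 0.5672112  -0.16761534  0.115     ]
stop (array([0.47245012, 0.04245281, 0.11804885]), [np.float64(0.00024346386277221145), np.float64(0.00024346386277214474)])
[0.58418839 0.08096376 0.082     ] [ 0.64336415 -0.25338834  0.082     ] [ 0.51805941 -0.27368154  0.082     ] 0.3395483759866209 yaw 10.036637303761282
8.707906418449268
10.627376561281213
tin [ 0.38122813 -0.13677206  0.14      ] glass [ 0.7436559  -0.10931162  0.11      ]
[[-0.945  0.326 -0.   ]
 [ 0.326  0.945 -0.001]
 [-0.    -0.001 -1.   ]]
```

servo_tool(
  increments=[
    [0, 0, 0.1064, 0, 0, 0, 85],
    [0, 0, 0.1064, 0, 0, 0, 85],
    [0, 0, 0.1064, 0, 0, 0, 85],
    [0, 0, 0.1064, 0, 0, 0, 85],
    [0, 0, 0.1064, 0, 0, 0, 85],
    [0, 0, 0.1064, 0, 0, 0, 85],
    [0, 0, 0.1064, 0, 0, 0, 85],
    [0, 0, 0.1064, 0, 0, 0, 85],
    [0, 0, 0.1064, 0, 0, 0, 85],
    [0, 0, 0.1064, 0, 0, 0, 85],
    [0, 0, 0, 0, 0, 0, 85],
  ],
)

```text
time: 1.2
position: [0.1628, 0.4726, 0.253]
orientation: [0.643, 0.766, -0.0, 0.0]
ft_force: [0.6, 0.2, 0.4]
gripper_width: 0.989
grasp_force: 0.0
```

servo_tool(
  increments=[
    [0, 0, 0, -22, 5, 0, 50],
    [0, 0, 0, -22, 5, 0, 50],
    [0, 0, 0, -22, 5, 0, 50],
    [0, 0, 0, -22, 5, 0, 50],
    [0, 0, 0, -22, 5, 0, 50],
    [0, 0, 0, -22, 5, 0, 50],
    [0, 0, 0, -22, 5, 0, 50],
    [0, 0, 0, -22, 5, 0, 50],
    [0, 0, 0, -22, 5, 0, 50],
    [0, 0, 0, -22, 5, 0, 50],
    [0, 0, 0, -22, 5, 0, 50],
    [0, 0, 0, -22, 5, 0, 50],
    [0, 0, 0, -22, 5, 0, 50],
    [0, 0, 0, -22, 5, 0, 50],
    [0, 0, 0, -22, 5, 0, 50],
    [0, 0, 0, -22, 5, 0, 50],
    [0, 0, 0, -22, 5, 0, 50],
    [0, 0, 0, -22, 5, 0, 50],
    [0, 0, 0, -22, 5, 0, 50],
    [0, 0, 0, -22, 0, 0, 50],
  ],
)

```text
time: 3.2
position: [0.3334, 0.0551, 0.2532]
orientation: [0.641, 0.767, -0.0, 0.0]
ft_force: [-0.2, -0.3, 0.5]
gripper_width: 0.586
grasp_force: 0.0
```

servo_tool(
  increments=[
    [0, 0, 0, -18, 14, 0, 50],
    [0, 0, 0, -18, 14, 0, 50],
    [0, 0, 0, -18, 14, 0, 50],
    [0, 0, 0, -18, 14, 0, 50],
    [0, 0, 0, -18, 14, 0, 50],
    [0, 0, 0, -18, 14, 0, 50],
    [0, 0, 0, -18, 14, 0, 50],
    [0, 0, 0, -18, 14, 5, 50],
    [0, 0, 0, -18, 14, 5, 50],
    [0, 0, 0, -18, 14, 5, 50],
    [0, 0, 0, -18, 14, 5, 50],
    [0, 0, 0, -18, 14, 5, 50],
    [0, 0, 0, -18, 14, 5, 50],
    [0, 0, 0, -18, 14, 5, 50],
    [0, 0, 0, 0, 0, 0, 50],
    [0, 0, 0, 0, 0, 0, 50],
  ],
)

```text
time: 4.8
position: [0.5696, -0.1581, 0.2178]
orientation: [0.642, 0.767, -0.0, -0.001]
ft_force: [-0.1, -0.5, 1.2]
gripper_width: 0.585
grasp_force: 0.0
```

```bash
python3 - <<'E'
from station import *
import cv2,numpy as np
from h import *
m=camera_model("wrist");a=camera("wrist");cv2.imwrite("pics/w1.png",a)
np.save("w1.npy",m,allow_pickle=True)
R=cv2.Rodrigues(m["rvec"])[0];print(-R.T@m["tvec"],R)
# predicted pixels of handle top centre
f=210/np.tan(np.radians(m["vertical_fov"])/2)
for X in([.5666,-.1673,.115],[.4724,.0424,.118]):
    c=R@X+m["tvec"];t=np.arctan2(np.hypot(*c[:2]),c[2]);print(c[:2]/np.hypot(*c[:2])*t*f+[m["cx"],m["cy"]])
E
```

```text
[ 0.55628331 -0.08143132  0.33883491] [[ 9.84217248e-01  1.76962494e-01 -8.27094492e-04]
 [ 1.69025699e-01 -9.38670244e-01  3.00546979e-01]
 [ 5.24091741e-02 -2.95943321e-01 -9.53766653e-01]]
[272.63496824 221.27037254]
[195.00638531 -73.26100736]
```

View pics/w1.png

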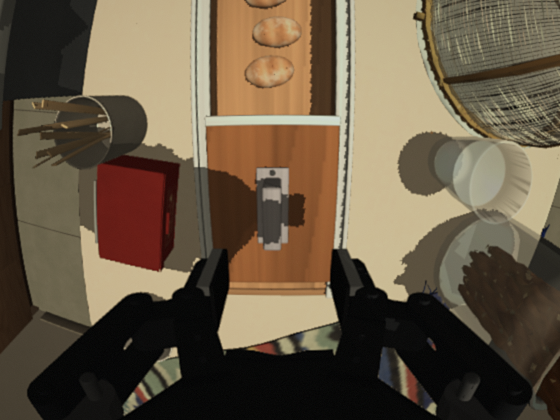

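The wrist view has the handle at about (272,222), within a pixel of the prediction. The jaws straddle it and line up with the case, so I'll go down.

servo_tool(
  increments=[
    [0, 0, 0, -4, -2, 10, 50],
    [0, 0, 0, -4, -2, 10, 50],
    [0, 0, 0, -0.5, -0.4, 15, 50],
    [0, 0, 0, 0, 0, 15, 50],
    [0, 0, 0, 0, 0, 15, 50],
    [0, 0, 0, 0, 0, 10, 50],
    [0, 0, 0, 0, 0, 10, 50],
    [0, 0, 0, 0, 0, 8, 50],
    [0, 0, 0, 0, 0, 6, 50],
    [0, 0, 0, 0, 0, 5, 50],
    [0, 0, 0, 0, 0, 0, 50],
    [0, 0, 0, 0, 0, 0, 50],
  ],
  newtons=30,
)

```text
time: 6.05
position: [0.5672, -0.1672, 0.1145]
orientation: [0.643, 0.766, 0.0, 0.0]
ft_force: [0.6, -0.7, -0.1]
gripper_width: 0.584
grasp_force: 0.0
```

servo_tool(
  increments=[
    [0, 0, 0, 0, 0, 0, 30],
    [0, 0, 0, 0, 0, 0, 22],
    [0, 0, 0, 0, 0, 0, 16],
    [0, 0, 0, 0, 0, 0, 10],
    [0, 0, 0, 0, 0, 0, 6],
    [0, 0, 0, 0, 0, 0, 6],
    [0, 0, 0, 0, 0, 0, 6],
    [0, 0, 0, 0, 0, 0, 6],
    [0, 0, 0, 0, 0, 0, 6],
    [0, 0, 0, 0, 0, 0, 6],
  ],
)

```text
time: 7.05
position: [0.5655, -0.1675, 0.1145]
orientation: [0.643, 0.766, -0.001, -0.001]
ft_force: [-13.8, -3.2, 10.8]
gripper_width: 0.153
grasp_force: 32.7
```

servo_tool(
  increments=[
    [0, 0, 0, 0, -0.8, -0.5, 6],
    [0, 0, 0, 0, -0.8, -0.5, 6],
    [0, 0, 0, 0, 0, 0, 6],
    [0, 0, 0, 0, 0, 0, 6],
  ],
)

```text
time: 7.45
position: [0.5653, -0.1674, 0.1148]
orientation: [0.643, 0.766, -0.0, -0.0]
ft_force: [3.4, -1.9, -16.2]
gripper_width: 0.16
grasp_force: 30.0
```

servo_tool(
  increments=[
    [0, 0, 0, 2, 0, 0, 6],
    [0, 0, 0, 3, 0, 0, 6],
    [0, 0, 0, 3, 0, 0, 6],
    [0, 0, 0, 3, 0, 0, 6],
    [0, 0, 0, 3, 0, 0, 6],
    [0, 0, 0, 3, 0, 0, 6],
    [0, 0, 0, 2, 0, 0, 6],
    [0, 0, 0, 1, 0, 0, 6],
  ],
)

```text
time: 8.25
position: [0.5617, -0.1473, 0.1148]
orientation: [0.643, 0.766, -0.0, -0.0]
ft_force: [5.1, -0.9, -25.8]
gripper_width: 0.157
grasp_force: 29.4
```

servo_tool(
  increments=[
    [0, 0, 0, 2, 0.2, 0.4, 6],
    [0, 0, 0, 3, 0.2, 0.4, 6],
    [0, 0, 0, 3, 0, 0.2, 6],
    [0, 0, 0, 3, 0, 0, 6],
    [0, 0, 0, 3, 0, 0, 6],
    [0, 0, 0, 3, 0, 0, 6],
    [0, 0, 0, 2, 0, 0, 6],
    [0, 0, 0, 1, 0, 0, 6],
  ],
)

```text
time: 9.05
position: [0.5584, -0.1278, 0.1147]
orientation: [0.643, 0.766, -0.0, -0.0]
ft_force: [-4.0, -2.4, -10.2]
gripper_width: 0.154
grasp_force: 31.6
```

servo_tool(
  increments=[
    [0, 0, 0, 1, 0, 0, 6],
    [0, 0, 0, 1, 0, 0, 6],
    [0, 0, 0, 1, 0, 0, 6],
    [0, 0, 0, 1, 0, 0, 6],
    [0, 0, 0, 1, 0, 0, 6],
    [0, 0, 0, 1, 0, 0, 6],
    [0, 0, 0, 1, 0, 0, 6],
    [0, 0, 0, 1, 0, 0, 6],
  ],
)

```text
time: 9.85
position: [0.557, -0.1201, 0.1147]
orientation: [0.643, 0.766, -0.0, -0.0]
ft_force: [-5.1, -3.1, -9.9]
gripper_width: 0.156
grasp_force: 31.6
```

servo_tool(
  increments=[
    [0, 0, 0, 1, 0, 0, 6],
    [0, 0, 0, 1, 0, 0, 6],
    [0, 0, 0, 1, 0, 0, 6],
    [0, 0, 0, 1, 0, 0, 6],
    [0, 0, 0, 1, 0, 0, 6],
  ],
)

```text
time: 10.35
position: [0.5561, -0.1151, 0.1147]
orientation: [0.643, 0.766, -0.0, -0.0]
ft_force: [-5.8, -2.7, -10.5]
gripper_width: 0.154
grasp_force: 31.6
```

servo_tool(
  increments=[
    [0, 0, 0, 1, 0, 0, 6],
    [0, 0, 0, 1, 0, 0, 6],
    [0, 0, 0, 1, 0, 0, 6],
    [0, 0, 0, 1, 0, 0, 6],
    [0, 0, 0, 1, 0, 0, 6],
  ],
)

```text
time: 10.85
position: [0.5552, -0.1102, 0.1147]
orientation: [0.643, 0.766, -0.0, -0.0]
ft_force: [-5.1, -2.4, -9.5]
gripper_width: 0.161
grasp_force: 31.6
```

servo_tool(
  increments=[
    [0, 0, 0, 1, 0, 0, 6],
    [0, 0, 0, 1, 0, 0, 6],
    [0, 0, 0, 1, 0, 0, 6],
    [0, 0, 0, 1, 0, 0, 6],
    [0, 0, 0, 1, 0, 0, 6],
  ],
)

```text
time: 11.35
position: [0.5544, -0.1055, 0.1147]
orientation: [0.643, 0.766, -0.0, 0.0]
ft_force: [-4.9, -4.2, -11.2]
gripper_width: 0.157
grasp_force: 31.6
```

servo_tool(
  increments=[
    [0, 0, 0, 1, 0, 0, 6],
    [0, 0, 0, 1, 0, 0, 6],
    [0, 0, 0, 0.5, 0, 0, 6],
    [0, 0, 0, 0, 0, 0, 6],
  ],
)

```text
time: 11.75
position: [0.554, -0.1032, 0.1147]
orientation: [0.643, 0.766, -0.001, 0.0]
ft_force: [-4.2, -6.2, -10.5]
gripper_width: 0.154
grasp_force: 31.5
```

servo_tool(
  increments=[
    [0, 0, 0, 0.8, 0, 0, 6],
    [0, 0, 0, 0.7, 0, 0, 6],
    [0, 0, 0, 0, 0, 0, 6],
    [0, 0, 0, 0, 0, 0, 6],
    [0, 0, 0, 0, 0, 0, 6],
  ],
)

```text
time: 12.25
position: [0.5537, -0.1019, 0.1147]
orientation: [0.643, 0.766, -0.001, 0.0]
ft_force: [-3.8, -5.6, -10.3]
gripper_width: 0.162
grasp_force: 31.5
```

servo_tool(
  increments=[
    [0, 0, 0, 0.5, 0, 0, 6],
    [0, 0, 0, 0.5, 0, 0, 6],
    [0, 0, 0, 0.5, 0, 0, 6],
  ],
)

```text
time: 12.55
position: [0.5535, -0.1006, 0.1147]
orientation: [0.643, 0.766, -0.001, 0.0]
ft_force: [-4.0, -8.8, -11.6]
gripper_width: 0.155
grasp_force: 31.4
```

That's a clear bind: about 6 N over the drag, so roughly 6.7 mm in, with first touch near 0.061. I'll draw the hatch back 26 mm.

servo_tool(
  increments=[
    [0, 0, 0, -1, 0, 0, 6],
    [0, 0, 0, -2, 0, 0, 6],
    [0, 0, 0, -3, 0, 0, 6],
    [0, 0, 0, -3, 0, 0, 6],
    [0, 0, 0, -3, 0, 0, 6],
    [0, 0, 0, -3, 0, 0, 6],
    [0, 0, 0, -3, 0, 0, 6],
    [0, 0, 0, -3, 0, 0, 6],
    [0, 0, 0, -2, 0, 0, 6],
    [0, 0, 0, -2, 0, 0, 6],
    [0, 0, 0, -1, 0, 0, 6],
    [0, 0, 0, 0, 0, 0, 6],
    [0, 0, 0, 0, 0, 0, 6],
    [0, 0, 0, 0, 0, 0, 6],
  ],
)

```text
time: 13.95
position: [0.5579, -0.1254, 0.1147]
orientation: [0.643, 0.766, -0.0, -0.0]
ft_force: [-5.8, -0.9, -8.5]
gripper_width: 0.154
grasp_force: 31.9
```

servo_tool(
  increments=[
    [0, 0, 0, 0, 0, 0, 18],
    [0, 0, 0, 0, 0, 0, 24],
    [0, 0, 0, 0, 0, 0, 34],
    [0, 0, 0, 0, 0, 0, 45],
    [0, 0, 0, 0, 0, 0, 50],
    [0, 0, 0, 0, 0, 0, 50],
    [0, 0, 0, 0, 0, -6, 50],
    [0, 0, 0, 0, 0, -12, 50],
    [0, 0, 0, 0, 0, -18, 50],
    [0, 0, 0, 0, 0, -18, 50],
    [0, 0, 0, 0, 0, -18, 50],
    [0, 0, 0, 0, 0, -18, 50],
  ],
)

```text
time: 15.15
position: [0.5586, -0.1256, 0.2062]
orientation: [0.643, 0.766, 0.0, 0.0]
ft_force: [0.3, -0.2, -0.8]
gripper_width: 0.585
grasp_force: 0.0
```

servo_tool(
  increments=[
    [0, 0, 0, 5, -2, 0, 50],
    [0, 0, 0, 12, -4, 0, 50],
    [0, 0, 0, 15, -5, 0, 50],
    [0, 0, 0, 15, -5, 0, 50],
    [0, 0, 0, 15, -5, 0, 50],
    [0, 0, 0, 15, -5, 0, 50],
    [0, 0, 0, 15, -5, 0, 50],
    [0, 0, 0, 12, -5, 0, 50],
    [0, 0, 0, 12, -5, 0, 50],
    [0, 0, 0, 10, -5, 0, 50],
    [0, 0, 0, 5, -3, 0, 50],
    [0, 0, 0, 0, 0, 0, 50],
    [0, 0, 0, 0, 0, 0, 50],
  ],
)

```text
time: 16.45
position: [0.4876, -0.0053, 0.2044]
orientation: [0.643, 0.766, 0.0, 0.0]
ft_force: [0.1, -0.8, 0.2]
gripper_width: 0.59
grasp_force: 0.0
```

```bash
python3 - <<'E'
from station import *
import cv2,numpy as np
m=camera_model("wrist");a=camera("wrist");cv2.imwrite("pics/w2.png",a)
np.save("w2.npy",m,allow_pickle=True)
print(robot.read_state()["position"])
R=cv2.Rodrigues(m["rvec"])[0]
f=210/np.tan(np.radians(m["vertical_fov"])/2)
for X in([.4724,.0424,.118],[.5579,-.1254,.115]):
    c=R@X+m["tvec"];t=np.arctan2(np.hypot(*c[:2]),c[2]);print(c[:2]/np.hypot(*c[:2])*t*f+[m["cx"],m["cy"]])
E
```

```text
[ 0.48762836 -0.00535145  0.20430883]
[268.38892054 145.44700738]
[333.31697487 353.88518107]
```

View pics/w2.png

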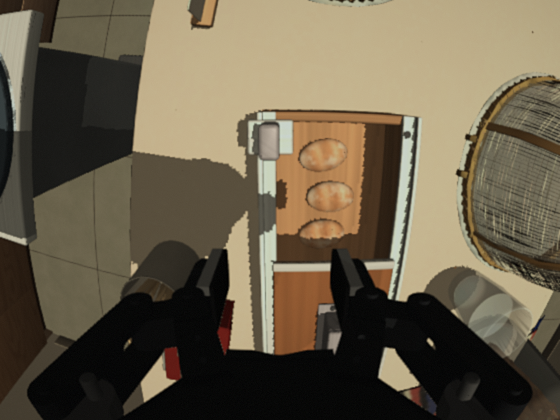

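In this wrist view the stop's block is at about (269,146), matching the prediction of (268,145), and the hatch edge is at row 267. Next I'll go down on the stop.

servo_tool(
  increments=[
    [0, 0, 0, 8, -1.7, 0, 50],
    [0, 0, 0, 12, -2, 0, 50],
    [0, 0, 0, 12, -2, 0, 50],
    [0, 0, 0, 12, -1, 5, 50],
    [0, 0, 0, 5.6, 0, 10, 50],
    [0, 0, 0, 0, 0, 14, 50],
    [0, 0, 0, 0, 0, 14, 50],
    [0, 0, 0, 0, 0, 12, 50],
    [0, 0, 0, 0, 0, 10, 50],
    [0, 0, 0, 0, 0, 8, 50],
    [0, 0, 0, 0, 0, 7, 50],
    [0, 0, 0, 0, 0, 5, 50],
    [0, 0, 0, 0, 0, 2, 50],
    [0, 0, 0, 0, 0, 0, 50],
  ],
  newtons=25,
)

```text
time: 17.9
position: [0.4722, 0.0426, 0.1172]
orientation: [0.643, 0.766, -0.0, -0.0]
ft_force: [-0.1, -0.3, 0.2]
gripper_width: 0.585
grasp_force: 0.0
```

```bash
python3 - <<'E'
from station import *
import cv2,numpy as np
from h import *
print(robot.read_state()["position"],robot.read_state()["ft_force"])
m=np.load("w2.npy",allow_pickle=True).item()
a=cv2.imread("pics/w2.png")
cv2.imwrite("pics/c3.png",np.hstack([cv2.resize(a[105:175,235:305],(400,400),interpolation=cv2.INTER_NEAREST),cv2.resize(a[230:300,255:325],(400,400),interpolation=cv2.INTER_NEAREST)]))
t=camera("top");cv2.imwrite("pics/t2.png",t)
E
```

```text
[0.47218839 0.04256564 0.11724321] [-0.11062432 -0.28538733  0.16184623]
```

View pics/c3.png

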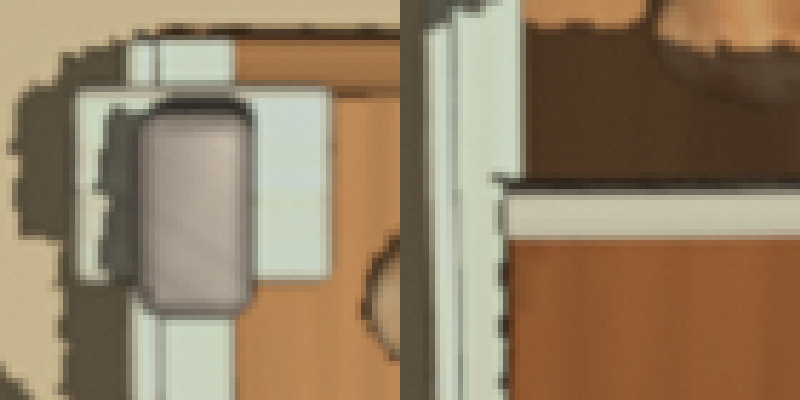

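```bash
python3 - <<'E'
from h import *
m=np.load("w2.npy",allow_pickle=True).item()
ey=np.array([-.1736,.9848,0])
k=400/70
s=onz(ray("wrist",(235+200/k-.5,105+282/k-.5),m),.086)
for z in(.078,.081,.084):
    h=onz(ray("wrist",(255+120/k-.5,230+190/k-.5),m),z);print(s,h,(s-h)@ey)
print(np.dot(np.array([.5579,-.1254,0]),ey)+.075, np.dot(np.array([.4722,.0426,0]),ey)-.013)
E
```

```text
[0.4740025  0.03182074 0.086     ] [ 0.49460049 -0.06099745  0.078     ] 0.0949831558269733
[0.4740025  0.03182074 0.086     ] [ 0.49435307 -0.05939087  0.081     ] 0.09335804452068588
[0.4740025  0.03182074 0.086     ] [ 0.49410565 -0.05778429  0.084     ] 0.09173293321439852
-0.14534535999999998 -0.05302144
```

servo_tool(
  increments=[
    [0, 0, 0, 0, 0, 0, 30],
    [0, 0, 0, 0, 0, 0, 22],
    [0, 0, 0, 0, 0, 0, 16],
    [0, 0, 0, 0, 0, 0, 10],
    [0, 0, 0, 0, 0, 0, 6],
    [0, 0, 0, 0, 0, 0, 6],
    [0, 0, 0, 0, 0, 0, 6],
    [0, 0, 0, 0, 0, 0, 6],
    [0, 0, 0, 0, 0, 0, 6],
  ],
)

```text
time: 18.85
position: [0.4722, 0.0426, 0.1175]
orientation: [0.643, 0.766, 0.0, 0.0]
ft_force: [-2.1, -0.4, 5.8]
gripper_width: 0.159
grasp_force: 27.2
```

servo_tool(
  increments=[
    [0, 0, 0, -2, 0, -0.1, 6],
    [0, 0, 0, -5, 0, -0.1, 6],
    [0, 0, 0, -6, 0, 0, 6],
    [0, 0, 0, -6, 0, 0, 6],
    [0, 0, 0, -6, 0, 0, 6],
    [0, 0, 0, -6, 0, 0, 6],
    [0, 0, 0, -6, 0, 0, 6],
    [0, 0, 0, -6, 0, 0, 6],
    [0, 0, 0, -6, 0, 0, 6],
    [0, 0, 0, -6, 0, 0, 6],
    [0, 0, 0, -6, 0, 0, 6],
    [0, 0, 0, -6, 0, 0, 6],
    [0, 0, 0, -6, 0, 0, 6],
    [0, 0, 0, -4, 0, 0, 6],
    [0, 0, 0, -3, 0, 0, 6],
    [0, 0, 0, -2, 0, 0, 6],
    [0, 0, 0, -1, 0, 0, 6],
    [0, 0, 0, -0.5, 0, 0, 6],
    [0, 0, 0, -0.5, 0, 0, 6],
  ],
)

```text
time: 20.75
position: [0.4869, -0.0404, 0.1176]
orientation: [0.643, 0.766, 0.0, 0.0]
ft_force: [-1.2, 0.8, 4.8]
gripper_width: 0.156
grasp_force: 27.2
```

```bash
python3 - <<'E'
from station import *
import cv2,numpy as np
from h import *
a=camera("scene");cv2.imwrite("pics/s3.png",a)
m=camera_model("scene");w=camera("wrist")
cv2.imwrite("pics/w3.png",w)
cv2.imwrite("pics/c4.png",np.hstack([cv2.resize(a[150:250,180:280],(400,600//1)),cv2.resize(w[130:330,180:330],(400,600))]))
E
```

```text
(no output)
```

View pics/c4.png

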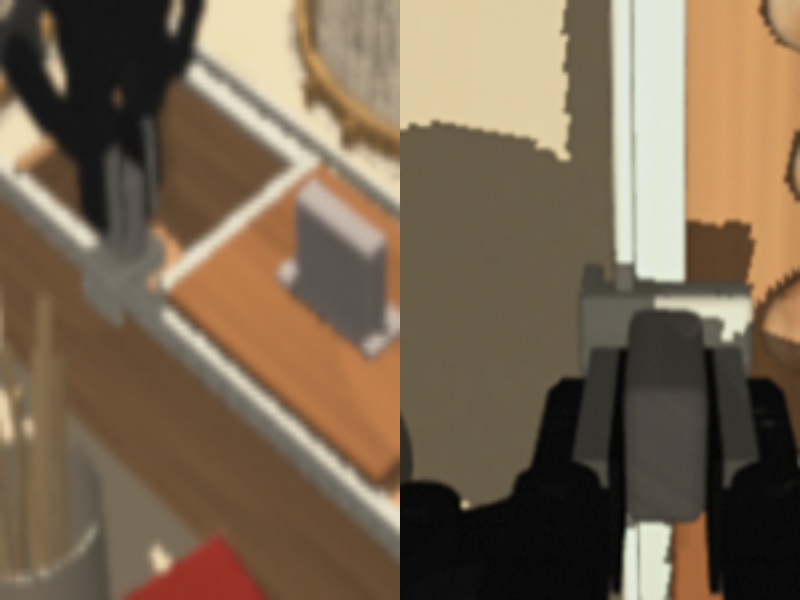

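The stop is gripped and its shoe is a few mm short of the hatch edge, so I'll creep the rest.

servo_tool(
  increments=[
    [0, 0, 0, -1, 0, 0, 6],
    [0, 0, 0, -1, 0, 0, 6],
    [0, 0, 0, -1, 0, 0, 6],
    [0, 0, 0, -0.7, 0, 0, 6],
    [0, 0, 0, -0.5, 0, 0, 6],
    [0, 0, 0, -0.5, 0, 0, 6],
    [0, 0, 0, -0.5, 0, 0, 6],
  ],
)

```text
time: 21.55
position: [0.4878, -0.0454, 0.1175]
orientation: [0.643, 0.766, 0.0, 0.0]
ft_force: [-1.4, 1.0, 5.3]
gripper_width: 0.16
grasp_force: 27.2
```

servo_tool(
  increments=[
    [0, 0, 0, -0.5, 0, 0, 6],
    [0, 0, 0, -0.5, 0, 0, 6],
    [0, 0, 0, -0.5, 0, 0, 6],
  ],
)

```text
time: 21.85
position: [0.4881, -0.0469, 0.1176]
orientation: [0.643, 0.766, 0.0, 0.0]
ft_force: [-1.4, 1.3, 5.1]
gripper_width: 0.156
grasp_force: 27.2
```

servo_tool(
  increments=[
    [0, 0, 0, -0.4, 0, 0, 6],
    [0, 0, 0, -0.4, 0, 0, 6],
    [0, 0, 0, -0.4, 0, 0, 6],
  ],
)

```text
time: 22.15
position: [0.4883, -0.0481, 0.1175]
orientation: [0.643, 0.766, 0.0, 0.0]
ft_force: [-1.7, 0.9, 4.1]
gripper_width: 0.16
grasp_force: 27.2
```

servo_tool(
  increments=[
    [0, 0, 0, -0.4, 0, 0, 6],
    [0, 0, 0, -0.4, 0, 0, 6],
    [0, 0, 0, -0.4, 0, 0, 6],
  ],
)

```text
time: 22.45
position: [0.4884, -0.0491, 0.1175]
orientation: [0.643, 0.766, 0.0, -0.0]
ft_force: [-2.2, 3.4, 5.3]
gripper_width: 0.155
grasp_force: 27.3
```

Contact: the force has stepped to 3.7 N after 93 mm of travel, which agrees with the measured gap. I'll ease off, release and lift clear.

servo_tool(
  increments=[
    [0, 0, 0, 0.2, 0, 0, 6],
    [0, 0, 0, 0, 0, 0, 18],
    [0, 0, 0, 0, 0, 0, 24],
    [0, 0, 0, 0, 0, 0, 34],
    [0, 0, 0, 0, 0, 0, 42],
    [0, 0, 0, 0, 0, 0, 45],
    [0, 0, 0, 0, 0, 0, 45],
    [0, 0, 0, 0, 0, -6, 45],
    [0, 0, 0, 0, 0, -12, 45],
    [0, 0, 0, 0, 0, -18, 45],
    [0, 0, 0, 0, 0, -18, 45],
    [0, 0, 0, 0, 0, -18, 45],
    [0, 0, 0, 0, 0, -18, 45],
    [0, 0, 0, 10, 0, -8, 45],
    [0, 0, 0, 15, 0, 0, 45],
    [0, 0, 0, 15, 0, 0, 45],
    [0, 0, 0, 10, 0, 0, 45],
    [0, 0, 0, 0, 0, 0, 45],
    [0, 0, 0, 0, 0, 0, 45],
  ],
)

```text
time: 24.35
position: [0.4794, 0.0007, 0.2152]
orientation: [0.642, 0.766, -0.0, -0.0]
ft_force: [0.3, -0.3, -0.3]
gripper_width: 0.529
grasp_force: 0.0
```

servo_tool(
  increments=[
    [0, 0, 0, -15, 0, 0, 45],
    [0, 0, 0, -25, 0, 0, 45],
    [0, 0, 0, -25, 0, 0, 45],
    [0, 0, 0, -25, 0, 0, 45],
    [0, 0, 0, -10, 0, 0, 45],
    [0, 0, 0, 0, 0, 0, 45],
    [0, 0, 0, 0, 0, 0, 45],
  ],
)

```text
time: 25.05
position: [0.4969, -0.0978, 0.2153]
orientation: [0.643, 0.766, -0.0, -0.0]
ft_force: [-1.0, -0.6, -0.1]
gripper_width: 0.525
grasp_force: 0.0
```

```bash
python3 - <<'E'
from station import *
import cv2,numpy as np
w=camera("wrist");cv2.imwrite("pics/w4.png",w);t=camera("top")
cv2.imwrite("pics/c5.png",np.hstack([cv2.resize(w[60:220,200:360],(400,400)),cv2.resize(t[170:270,165:265],(400,400))]))
E
```

```text
(no output)
```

View pics/c5.png

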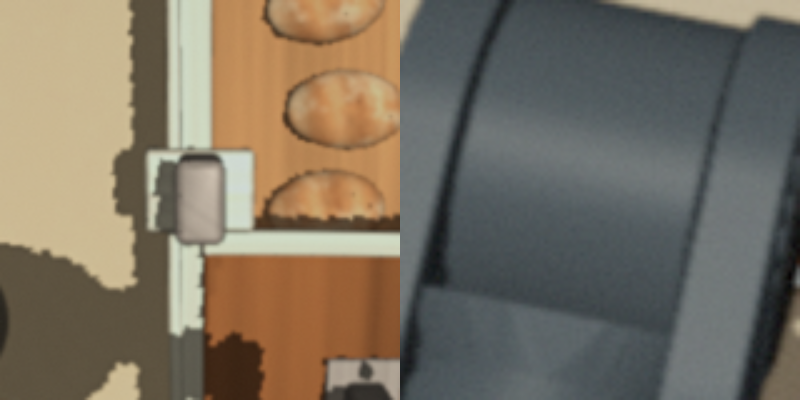

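The wrist crop shows the shoe's lower edge (row 231) flush with the hatch's edge strip (row 232), with no visible gap, and the gripper is clear. I'm handing it in.

```bash
python3 -c "
from station import job
print(job.sign_off())"
```

```text
the job is handed in; nothing more can be done
None
```

The job is handed in; no verdict came back. The hatch bound about 6 N over the drag and now rests about 18 mm clear of the tight spot by my estimate, the travel stop sits against its edge, and the gripper is off both.

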